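# Load the lever fruit press, release its safety catch and hold it shut

## Task

Tip all four weighed rose hips from the metal scoop into the cup of the blue lever press and set the empty scoop back on the pan of the pocket scale. Only then push the red safety tab down to free the lever, take the lever's cross handle by one of its black grips and pull it forward and all the way down, so that the foot squeezes the hips in the cup. The lever springs up when let go: finish while still gripping it down, and leave the dish, timer and vial where they stand.

Things in the scene. Friction and masses are not known exactly. Their poses are not given: they have to be found in the camera images.
- press: Blue enamelled hand lever press, fixed to the bench; base 163 x 110 mm, top at 18 mm. Origin: on the bench under the middle of its steel cup; +x points from the cup to the lever's hinge, +z up; its front (-x) looks roughly at the robot. A pillar 24 x 16 mm and 122 mm tall stands at x +62, y -34 mm and carries the safety catch.
- cup_floor (a point): Centre of the flat inner floor of the open steel cup, 20 mm above the bench. Bore 54 mm in diameter up to 42 mm above the bench, then it flares to 78 mm inside (86 mm outside) at the rim, 57 mm above the bench.
- lever_hinge (a point): Middle of the lever's hinge axis, 80 mm behind the cup's axis and 70 mm above the bench; the hinge axis is the press's y axis.
- lever (a joint): Lever angle in rad. 0: at rest against its back stop, leaning 25 degrees back (away from the cup) past upright; grows as the handle is pulled up over, forward (press -x) and down; 2.007: level, at its lower stop. A spring brings it back up: about 5 to 10 N at the handle when down. While the catch is on, it stops the lever within about 0.1 rad. A spring-loaded foot (42 mm across) on the lever enters the cup in the last 0.25 rad and gives way by up to 16 mm.
- presser_foot (a joint): How far the spring-loaded foot is pushed in toward the lever, in m: 0 when free, stop at 0.016. With the lever level the free foot would reach the cup's floor, so on the hips it reads about 0.014 (some 7 N).
- sleeve_left: Middle of the left (+y) black grip of the cross handle, on the lever: 170 mm from the hinge axis and 32.5 mm to the left of the lever bar. The grip is a sleeve 18 mm thick and 42 mm long along the press's y axis that revolves on its bar, so a gripper that pinches it can keep pointing down while the lever swings. Its own y axis stays along the press's y axis; its other axes turn as the sleeve revolves.
- sleeve_right: Middle of the right grip, the same on the other side of the 12 mm wide lever bar.
- catch (a joint): Safety catch angle in rad. 0 to 0.12 at the start: its finger lies across the front of the lever; grows as the red tab is pushed down; at 0.95 and more the lever is free; stop at 1.25. Stiff by friction (about 1 N at the tab), it stays where it is left.
- catch_tab (a point): Middle of the top face of the red tab (24 x 34 mm, 7 mm thick) on the right (-y) side of the press, 64 mm from the catch's pivot. Its orientation is the catch's: -y points outward along the tab, z is the normal of its top face.
- catch_pivot (a point): Point on the catch's pivot axis beside the tab, 115 mm above the bench; the axis is the press's x axis. As the catch turns, the tab swings down about it and inward to the press.
- pocket_scale: Grey pocket scale, 126 x 84 mm, fixed to the bench, its body 20 mm tall; origin on the bench under its middle. Its lid stands open along the edge at the scale's -x end (away from the robot), up to about 115 mm above the bench, and moves if pushed.
- scale_pan (a point): Centre of the top of the scale's steel pan, 77 x 66 mm, 23 mm above the bench.
- scoop_bowl (a point): Loose aluminium weighing scoop, about 70 g: the point under the middle of its flat-bottomed bowl, at its underside. Bowl 68 mm long (x), 50 mm wide, walls 14 mm (front) to 24 mm high, front end open. x points from the open lip to the handle, z up.
- scoop_grip (a point): The place to grip the scoop: middle of its straight black handle (88 mm long along the scoop's x, 13 mm wide, 12 mm tall), 92 mm behind the middle of the bowl and 24.5 mm above the underside.
- scoop_lip (a point): Middle of the upper edge of the scoop's open front lip, 126 mm in front of the grip point and 13.5 mm lower. The floor falls 0.1 rad to the rear, so that the hips stay in when it is carried level; tilted lip down by about 0.8 rad they roll out.
- hip_1_center (a point): Centre of a loose, hard red rose hip, round, 14.4 mm across, with a small dark crown, 10 g; at the start in the scoop.
- hip_2_center (a point): Centre of a loose, hard red rose hip, round, 14.4 mm across, with a small dark crown, 10 g; at the start in the scoop.
- hip_3_center (a point): Centre of a loose, hard red rose hip, round, 14.4 mm across, with a small dark crown, 10 g; at the start in the scoop.
- hip_4_center (a point): Centre of a loose, hard red rose hip, round, 14.4 mm across, with a small dark crown, 10 g; at the start in the scoop.
- amber_dish: Bystander: shallow amber dish, 54 mm across, 11 mm tall, loose on the bench under the press's drain spout on its right side; origin under its middle.
- kitchen_timer: Bystander: round white kitchen timer, 60 mm across, 44 mm tall, loose; origin under its middle.
- sample_vial: Bystander: small capped sample vial, 20 mm across, 48 mm tall, loose, standing; origin under its middle.

How it is judged:
On the way, in this order (a step that is already met when the one before it is completed fails the run):
1. all four rose hips lie in the cup of the press (horizontal distance between each of hip_1_center, hip_2_center, hip_3_center, hip_4_center and cup_floor below 0.022 m and height (world z) of hip_1_center between 0.02 and 0.046 m and height (world z) of hip_2_center between 0.02 and 0.046 m and height (world z) of hip_3_center between 0.02 and 0.046 m and height (world z) of hip_4_center between 0.02 and 0.046 m), for 0.2 s.
2. the scoop stands level on the scale's pan again (horizontal distance between scoop_bowl and scale_pan below 0.045 m and height (world z) of scoop_bowl between 0.018 and 0.032 m and angle between scoop_bowl's own z axis and vertical below 0.15 rad), for 0.2 s.
3. the safety catch is flipped clear of the lever (value of joint catch above 0.95 rad), for 0.2 s.
4. the lever is gripped and pulled all the way down, the foot pressing on the hips (value of joint lever above 1.9 rad and value of joint presser_foot above 0.005 m and (contact force between the fingers and sleeve_left above 2 N or contact force between the fingers and sleeve_right above 2 N)), for 0.3 s.
At the end, for the whole second after the job is handed in: All four hips in the cup (centres within 22 mm of its axis, 20 to 46 mm above the bench); scoop level (0.15 rad) on the scale, within 45 mm of the pan's centre; catch over 0.95 rad; lever held down over 1.9 rad by fingers bearing on a grip with over 2 N, its foot pushed in over 5 mm by the hips (all of step 1 and all of step 2 and all of step 4 and value of joint catch above 0.95 rad); the arm keeps its last pose, push and grip.
It fails at once if the lever is forced past the catch before the catch is flipped (value of joint catch below 0.5 rad and value of joint lever above 0.2 rad).
It fails at once if a bystander (amber dish, kitchen timer or sample vial) is moved by more than 30 mm (distance of any of amber_dish, kitchen_timer, sample_vial from where it was at the start of the episode above 0.03 m).
It also fails if it takes over 69 s, if anything falls off the work surface, if the arm or the gripper's body presses on something with over 40 N, if the wrist force passes 120 N, or if a joint passes its speed limit or range.

## Robot

A 6-joint arm with a two-finger parallel gripper is mounted at the origin on the work surface; the furniture and walls round the work are solid. World frame = base frame: x ahead of the robot, y to its left, z up, the work surface at z = 0. Lengths are in m, angles in rad, forces in N, time in s.
With the tool pointing down it reaches from about 0.375 to 0.925 m from the base axis. Payload 5.7 kg.
Tool frame: the origin (TCP) lies midway between the tips of the shut fingers; the grasp point (between the pads) lies 19 mm behind it; z points along the fingers, y is the line along which they close (so a half turn about z gives the same grasp; the last joint's range is limited). The gripper opens to 88 mm and grips with 3 to 60 N. Pads are 20 mm wide; open, the fingers measure 115 mm over their backs; the gripper's body (75 mm by 178 mm) begins 61 mm behind the grasp point.
Start: joints at [1.038, 0.359, 1.51, -0, 1.272, -0.115], TCP at [0.243, 0.548, 0.223] pointing down, gripper open.
Joint ranges: [-2.97, 2.97], [-1.01, 2.36], [0.21, 2.38], [-0.96, 4.11], [0.2, 2.71], [-2.98, 2.98]. Speed limits (rad/s): [2.39, 2.39, 3.14, 3.14, 3.14, 3.14].

## Interface

Orientations are given as a unit quaternion [x, y, z, w].
In Python, from bench import move_ptp, servo_line, goto_joints, move_gripper, sleep, inverse_kinematics, capture, PlanningError, close_job, spot_in, silhouettes, current_clock, current_joint_pos, current_qvel, current_joint_torque, current_position, current_orientation, current_force, current_torque, current_finger_gap, current_grip_force gives the robot as it stands. Calls block until the motion is done:
- move_ptp(position, orientation): joint-space move of the TCP to a pose.
- servo_line(position, orientation=None, rate=0.15, contact_N=None): straight line of the TCP; orientation=None keeps the orientation; rate is the mean speed in m/s. With contact_N (N) it stops when the force on the tool has changed by that much, and returns True; else False.
- goto_joints(angles): joint-space move.
- move_gripper(opening): finger opening in m; the grip force is fixed at half the most; returns when the fingers have stopped.
- sleep(seconds).
- inverse_kinematics(position, orientation): joint angles nearest the present ones, or None.
- capture(name): name is "scene" or "top" or "wrist"; returns a dict with "image" (384x512x3 uint8, blue, green, red), "range_z" (384x512 float32, m along the optical axis (not along the pixel's ray), 0 where there is no reading), "intrinsics" (3x3 intrinsics, pixels), "R" (3x3) and "t" (3): a world point X has camera coordinates R X + t. Camera axes: x right, y down, z forward; pixel columns grow to the right and rows downward; lengths in m; the calibration is good to about 2 mm. A picture is of the moment at which its call begins.
A pose or a line that the arm cannot do raises PlanningError and nothing moves.
- close_job(): hands the job in; it is judged then, once.
Trained networks look in the newest picture that a camera, given by its name, has taken for a name from the list of things; names that differ only in an ending like _2 or _b are one class to them, and where a whole thing is asked for, a point or a joint stands for the part that bears it (a point fixed in the world has none). Each returns a list of dicts, best first, with "conf" (0 to 1); they miss things now and then, are a little off and sometimes report something else, mostly with a low value. They report only what shows in the picture. A call takes as long as a camera call.
- spot_in(camera, query): "xy" ([column, row] in pixels, amid what is visible of it).
- silhouettes(camera, query): "region" (384x512 bool, what is visible of it) and "xy" ([column, row] in pixels, amid what is visible of it).
Readings, each from a call of its own:
- current_clock(): time.
- current_joint_pos(): joint angles.
- current_qvel(): joint speeds.
- current_joint_torque(): joint torques, N m.
- current_position(): TCP position.
- current_orientation(): TCP orientation.
- current_force(): force on the tool from outside, world axes, zero at the start.
- current_torque(): the same for the moment, N m.
- current_finger_gap(): finger opening in m.
- current_grip_force(): force on a finger pad.
Only numpy, scipy, OpenCV 4.12 (cv2) and the standard library are available. Lean on these libraries where they do the work, as an engineer would, in place of code of your own. Each camera call takes 0.05 s, during which the arm holds its last target. There are 200 camera calls.

## Working session

There is one attempt and no reset: what is moved stays moved. The work goes in short steps, each a Python script; the robot and the scene stay as the last script left them, time stands still between calls to the robot, and variables do not carry over. Pictures are saved under pics/ and viewed, at most 10 in all, crops included, and the job is handed in when it is done.

```bash
mkdir -p pics
cat > h.py <<'E'
import numpy as np, cv2
from bench import *
def cloud(c):
    K=c["intrinsics"];z=c["range_z"];v,u=np.mgrid[:z.shape[0],:z.shape[1]]
    P=np.stack([(u-K[0,2])/K[0,0]*z,(v-K[1,2])/K[1,1]*z,z],-1)
    W=(P-c["t"])@c["R"]
    W[z<=0]=np.nan
    return W
def find(cam,c,q,n=1):
    W=cloud(c);out=[]
    for d in silhouettes(cam,q)[:n]:
        p=W[d["region"]];p=p[~np.isnan(p[:,0])]
        if len(p): out.append((d["conf"],np.round(d["xy"]),p))
    return out
E
python3 - <<'E'
from h import *
ims=[]
np.set_printoptions(precision=4,suppress=True)
for cam in ["scene","top"]:
    c=capture(cam);cv2.imwrite(f"pics/{cam}0.png",c["image"])
    for q in ["press","lever","sleeve_left","sleeve_right","catch_tab","pocket_scale","scale_pan","scoop_bowl","scoop_grip","hip_1_center","amber_dish","kitchen_timer","sample_vial"]:
        for cf,xy,p in find(cam,c,q,4 if "hip" in q else 1):
            print(cam,q,round(cf,2),xy,len(p),np.median(p,0),np.percentile(p,2,axis=0),np.percentile(p,98,axis=0))
    np.savez(f"{cam}0.npz",**c)
print(current_clock(), current_orientation())
E
```

```text
scene press 0.66 [295. 231.] 3054 [ 0.5524 -0.0938  0.0497] [ 0.4547 -0.1875  0.01  ] [ 0.657  -0.0261  0.2328]
scene lever 0.77 [302. 179.] 725 [ 0.6301 -0.0794  0.1809] [ 0.5634 -0.1229 -0.0044] [ 0.6637 -0.0121  0.2344]
scene sleeve_right 0.51 [322. 166.] 146 [ 0.6535 -0.0982  0.2287] [ 0.6456 -0.1231 -0.7989] [1.6222 0.2354 0.2343]
scene catch_tab 0.66 [319. 230.] 244 [ 0.5458 -0.1649  0.1169] [ 0.5334 -0.2047 -0.0027] [ 0.616  -0.0968  0.1241]
scene pocket_scale 0.73 [188. 207.] 1072 [0.4701 0.2283 0.0224] [ 0.3843  0.1936 -0.0031] [0.5185 0.275  0.1082]
scene scale_pan 0.85 [192. 206.] 1063 [0.4785 0.2289 0.0221] [ 0.3843  0.1936 -0.0039] [0.5458 0.2742 0.1082]
scene scoop_bowl 0.88 [182. 196.] 411 [0.4688 0.242  0.035 ] [0.4372 0.2044 0.0253] [0.4888 0.3551 0.0545]
scene scoop_grip 0.89 [184. 195.] 454 [0.4678 0.2473 0.035 ] [0.4371 0.204  0.0239] [0.4887 0.3551 0.0545]
scene amber_dish 0.71 [310. 270.] 289 [ 0.4969 -0.1892  0.0025] [ 0.4713 -0.2126 -0.0016] [ 0.5206 -0.1669  0.0129]
scene kitchen_timer 0.57 [315. 312.] 468 [ 0.381  -0.2606  0.0306] [ 0.3617 -0.2862  0.0032] [
[... 475 characters left out ...]
leeve_right 0.54 [302. 141.] 106 [ 0.6575 -0.1     0.2331] [ 0.649  -0.1186  0.2287] [ 0.6674 -0.0798  0.2369]
top pocket_scale 0.68 [181. 252.] 1082 [0.4429 0.2334 0.0237] [0.3888 0.1972 0.0167] [0.5219 0.2746 0.1118]
top scoop_grip 0.79 [173. 239.] 664 [0.4725 0.2579 0.0357] [ 0.4421  0.2073 -0.0035] [0.493  0.3703 0.0578]
top amber_dish 0.58 [329. 219.] 244 [ 0.4999 -0.1887  0.0036] [ 0.4767 -0.2118 -0.0011] [ 0.5238 -0.1665  0.0145]
top kitchen_timer 0.58 [362. 252.] 365 [ 0.3906 -0.251   0.031 ] [ 0.3655 -0.2821  0.0053] [ 0.4177 -0.2288  0.0456]
top sample_vial 0.62 [212. 198.] 65 [0.576  0.1408 0.0477] [0.5691 0.1331 0.0013] [0.5878 0.1549 0.053 ]
1.4 [ 0.2074  0.9783 -0.     -0.    ]
```

Run:
```python
import cv2,numpy as np
a=cv2.imread("pics/scene0.png")[130:350,120:390];b=cv2.imread("pics/top0.png")[110:300,130:400]
a=cv2.resize(a,(540,440)) ;b=cv2.resize(b,None,fx=2.9,fy=2.9)
cv2.imwrite("pics/topc.png",b);cv2.imwrite("pics/scenec.png",cv2.resize(a,None,fx=1.35,fy=1.35))
```

```text
(no output)
```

View pics/topc.png

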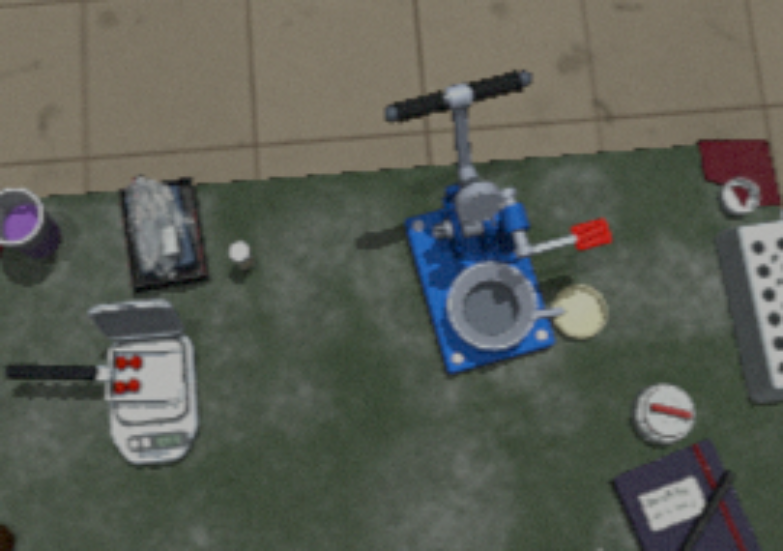

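View pics/scenec.png

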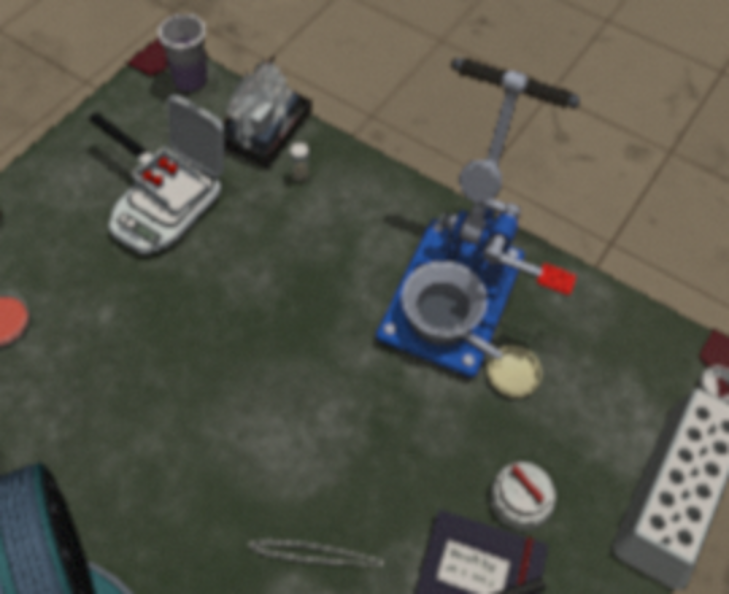

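The pictures show the scoop on the scale with its handle to the left (+y), all four hips in its rear, the press to the right with its cup open, the red tab on its right, and the black sleeves at the back. Next I fit the geometry.

Run:
```python
from h import *
np.set_printoptions(precision=4,suppress=True)
for cam in ["scene","top"]:
    c=dict(np.load(f"{cam}0.npz"));W=cloud(c);im=c["image"].astype(int);b,g,r=im[...,0],im[...,1],im[...,2]
    X,Y,Z=W[...,0],W[...,1],W[...,2]
    # rim
    m=(abs(X-.5024)<.06)&(abs(Y+.0995)<.06)&(Z>.052)&(Z<.064);p=W[m]
    d0=np.hypot(p[:,0]-.5024,p[:,1]+.0995);p=p[(d0>.03)&(d0<.052)]
    A=np.c_[2*p[:,:2],np.ones(len(p))];s=np.linalg.lstsq(A,(p[:,:2]**2).sum(1),rcond=None)[0]
    print(cam,"rim",len(p),s[:2],np.sqrt(s[2]+s[0]**2+s[1]**2),np.median(p[:,2]))
    # red tab
    m=(r>120)&(g<80)&(b<80)&(X>.45)&(X<.65)&(Y<-.1)&(Y>-.25)&(Z>.08);p=W[m]
    print("tab",len(p),p.mean(0),p.min(0),p.max(0))
    # handle
    m=(r<60)&(g<60)&(b<60)&(X>.42)&(X<.52)&(Y>.275)&(Z>.035)&(Z<.07);p=W[m]
    print("handle",len(p),p.mean(0),p.min(0),p.max(0), np.polyfit(p[:,1],p[:,0],1))
    m=(r>110)&(g<80)&(b<80)&(X>.42)&(X<.52)&(Y>.15)&(Y<.3);p=W[m];print("hips",len(p),p.mean(0),p.min(0),p.max(0))
    m=(X>.40)&(X<.52)&(Y>.18)&(Y<.3)&(Z>.035)&(Z<.06)&~m;p=W[m];print("walls",len(p),p.min(0),p.max(0))
    m=(r<60)&(g<60)&(b<60)&(X>.6)&(X<.7)&(Y>-.15)&(Y<.02)&(Z>.215)&(Z<.245);p=W[m];print("sleeves",len(p),p.mean(0),p.min(0),p.max(0),np.polyfit(p[:,1],p[:,0],1))
    m=(X>.35)&(X<.57)&(Y>.15)&(Y<.29)&(Z>.018)&(Z<.03);p=W[m];print("scale",len(p),cv2.minAreaRect((p[:,:2]).astype(np.float32)))
    m=(b>100)&(r<60)&(X>.4)&(X<.62)&(Y<0)&(Y>-.2)&(Z>.012)&(Z<.024);p=W[m];R=cv2.minAreaRect((p[:,:2]).astype(np.float32));print("base",len(p),R)
```

```text
scene rim 199 [ 0.5014 -0.0991] 0.03898421617561089 0.055489143876346514
tab 96 [ 0.5491 -0.1892  0.1164] [ 0.5359 -0.2065  0.1117] [ 0.5622 -0.1716  0.1201]
handle 104 [0.4706 0.323  0.0516] [0.4626 0.281  0.0419] [0.4804 0.3681 0.0567] [0.0955 0.4398]
hips 27 [0.4677 0.2536 0.0406] [0.4494 0.2405 0.031 ] [0.4883 0.2682 0.0448]
walls 302 [0.4355 0.1969 0.0351] [0.5127 0.2991 0.0599]
sleeves 189 [ 0.6465 -0.0708  0.23  ] [ 0.631  -0.1291  0.222 ] [ 0.6636 -0.0114  0.2354] [-0.1942  0.6328]
scale 627 ((0.47779127955436707, 0.22929754853248596), (0.084968701004982, 0.19056864082813263), 83.93282318115234)
base 374 ((0.531571626663208, -0.09295233339071274), (0.15567713975906372, 0.10831506550312042), 11.378857612609863)
top rim 246 [ 0.5045 -0.0966] 0.03837353932451761 0.056384696874718074
tab 105 [ 0.5524 -0.1867  0.1174] [ 0.5397 -0.2035  0.1128] [ 0.5661 -0.1692  0.1213]
handle 154 [0.4743 0.3262 0.0543] [0.4659 0.285  0.0477] [0.483  0.3685 0.0603] [0.081  0.4479]
hips 46 [0.4682 0.2552 0.043 ] [0.4518 0.2433 0.0376] [0.4847 0.2668 0.049 ]
walls 329 [0.4392 0.1999 0.035 ] [0.5144 0.2999 0.06  ]
sleeves 245 [ 0.6509 -0.0658  0.2321] [ 0.6352 -0.1216  0.2203] [ 0.6711 -0.008   0.2396] [-0.192   0.6382]
scale 816 ((0.47846704721450806, 0.23344367742538452), (0.084978386759758, 0.18748462200164795), 84.38121032714844)
base 599 ((0.5371322631835938, -0.09025809913873672), (0.1612301915884018, 0.11001937836408615), 11.025609970092773)
```

```bash
cat >> h.py <<'E'
from scipy.spatial.transform import Rotation as Ro
CUP=np.array([.5025,-.098,0]);YAW=.195
GRIP=np.array([.4725,.325,.0475]);PSI0=np.arctan2(1,.087)
def P(x,y,z): # press -> world
    return CUP+[np.cos(YAW)*x-np.sin(YAW)*y,np.sin(YAW)*x+np.cos(YAW)*y,z]
def tool(zdir,ydir):
    z=np.array(zdir,float);z/=np.linalg.norm(z);y=np.array(ydir,float);y-=z*(y@z);y/=np.linalg.norm(y)
    return Ro.from_matrix(np.c_[np.cross(y,z),y,z])
def scoop(psi,phi,a,s,lip=None,grip=None):
    S=Ro.from_euler("ZY",[psi,-phi]); L=np.array([-.126,0,-.0135])
    T=S*tool([-np.sin(a),0,-np.cos(a)],[0,s,0])
    g=np.array(grip,float) if grip is not None else np.array(lip)-S.apply(L)
    return g+T.apply([0,0,.019]),T.as_quat()
E
python3 - <<'E'
from h import *
np.set_printoptions(precision=2,suppress=True)
for s in (1,-1):
  for a in (.2,.5):
    q=[inverse_kinematics(*scoop(PSI0,0,a,s,grip=GRIP+[0,0,dz])) for dz in (0,.12)]
    print("grasp",s,a,*[np.array(x) if x is not None else None for x in q])
    for psi in (95,115,135,155,175,190):
      q=[inverse_kinematics(*scoop(np.radians(psi),f,a,s,lip=CUP+[0,0,.07])) for f in (0,.5,1.0,1.2)]
      print(psi,["-" if x is None else np.array(x) for x in (q[0],q[2],q[3])])
E
```

```text
grasp 1 0.2 [ 0.58  0.62  1.64 -0.18  1.02 -2.37] [ 0.58  0.47  1.55 -0.17  1.25 -2.41]
95 [array([ 0.06,  0.43,  1.91, -0.28,  0.82, -2.98]), array([-0.64,  0.55,  1.67,  0.57,  1.53,  2.21]), array([-0.72,  0.66,  1.6 ,  0.63,  1.7 ,  2.14])]
115 [array([ 0.03,  0.36,  2.05, -0.3 ,  0.67,  2.97]), array([-0.55,  0.61,  1.55,  0.41,  1.69,  2.05]), array([-0.61,  0.73,  1.44,  0.46,  1.88,  2.02])]
135 [array([-0.07,  0.3 ,  2.18, -0.26,  0.52,  2.5 ]), array([-0.46,  0.65,  1.45,  0.24,  1.8 ,  1.86]), array([-0.49,  0.78,  1.31,  0.28,  2.01,  1.86])]
155 [array([-0.26,  0.26,  2.27, -0.09,  0.42,  1.82]), array([-0.36,  0.68,  1.4 ,  0.06,  1.86,  1.64]), array([-0.37,  0.81,  1.24,  0.07,  2.09,  1.64])]
175 [array([-0.48,  0.25,  2.28,  0.18,  0.43,  1.02]), array([-0.26,  0.68,  1.39, -0.13,  1.86,  1.41]), array([-0.24,  0.82,  1.23, -0.15,  2.09,  1.41])]
190 [array([-0.61,  0.27,  2.24,  0.3 ,  0.51,  0.53]), array([-0.19,  0.67,  1.41, -0.26,  1.82,  1.25]), array([-0.16,  0.8 ,  1.26, -0.31,  2.03,  1.25])]
grasp 1 0.5 [ 0.7   0.75  1.47 -0.36  1.31 -2.2 ] [ 0.7   0.6   1
[... 1973 characters left out ...]
-0.52,  0.41,  1.72,  0.42,  1.33, -0.77]), array([-0.64,  0.5 ,  1.65,  0.51,  1.51, -0.89])]
115 [array([ 0.27,  0.43,  2.11, -0.83,  0.69,  0.51]), array([-0.47,  0.45,  1.65,  0.3 ,  1.46, -1.01]), array([-0.55,  0.56,  1.53,  0.36,  1.66, -1.07])]
135 ['-', array([-0.41,  0.48,  1.59,  0.18,  1.54, -1.25]), array([-0.46,  0.61,  1.44,  0.21,  1.76, -1.27])]
155 ['-', array([-0.35,  0.5 ,  1.56,  0.04,  1.58, -1.49]), array([-0.36,  0.64,  1.38,  0.05,  1.82, -1.5 ])]
175 ['-', array([-0.28,  0.5 ,  1.55, -0.09,  1.58, -1.74]), array([-0.26,  0.64,  1.37, -0.11,  1.82, -1.73])]
190 ['-', array([-0.24,  0.49,  1.57, -0.19,  1.54, -1.93]), array([-0.19,  0.63,  1.4 , -0.24,  1.78, -1.9 ])]
```

Run:
```python
from h import *
A=.4
p,q=scoop(PSI0,0,A,-1,grip=GRIP); z=Ro.from_quat(q).apply([0,0,1])
move_ptp(p-.09*z,q)
servo_line(p,rate=.12)
move_gripper(0.0)
print("gap",current_finger_gap(),current_grip_force(),current_force())
servo_line(p+[0,0,.09],rate=.12)
c=capture("top");cv2.imwrite("pics/lift.png",cv2.resize(c["image"][180:300,120:280],None,fx=4,fy=4))
print(current_finger_gap(),current_clock())
```

```text
gap 0.01293147028837374 29.998745620250702 [0.39965024 0.54099695 0.47878593]
0.013061936825162728 5.6
```

View pics/lift.png

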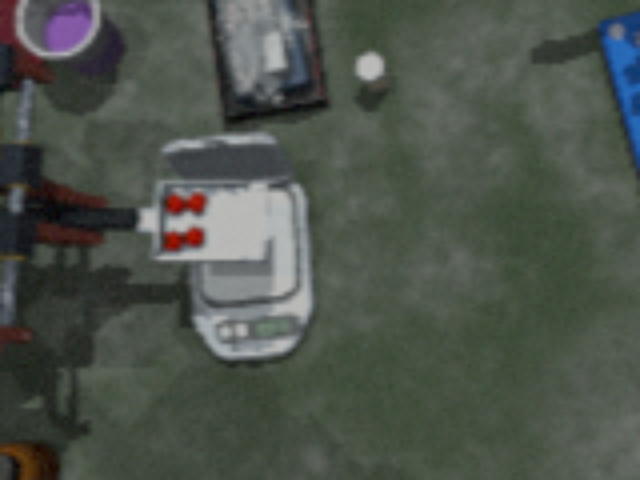

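The scoop is gripped level with all four hips at its rear (crop 165-205, 200-240). Next I carry it to the cup.

Run:
```python
from h import *
A=.4
for psi in (105,115,125):
  for z in (.075,.10,.12):
    q=[inverse_kinematics(*scoop(np.radians(psi),f,A,-1,lip=CUP+[0,0,z])) for f in (0,.1,.3,.6)]
    print(psi,z,[x is not None for x in q])
psi=np.radians(115)
g0=GRIP+[0,0,.09]
try:
    p,q=scoop(psi,0,A,-1,lip=CUP+[0,0,.12])
    servo_line(p+[0,.15,0],scoop(PSI0+.25,0,A,-1,grip=GRIP)[1],rate=.12)
    servo_line(p,q,rate=.12)
except PlanningError as e: print(e)
c=capture("top");W=cloud(c);cv2.imwrite("pics/pre.png",cv2.resize(c["image"][120:300,180:380],None,fx=3.5,fy=3.5))
print(current_clock(),current_position())
```

```text
105 0.075 [True, True, True, True]
105 0.1 [True, True, True, True]
105 0.12 [True, True, True, True]
115 0.075 [True, True, True, True]
115 0.1 [True, True, True, True]
115 0.12 [True, True, True, True]
125 0.075 [True, True, True, True]
125 0.1 [True, True, True, True]
125 0.12 [True, True, True, True]
8.525 [0.45268385 0.00995113 0.11601349]
```

View pics/pre.png

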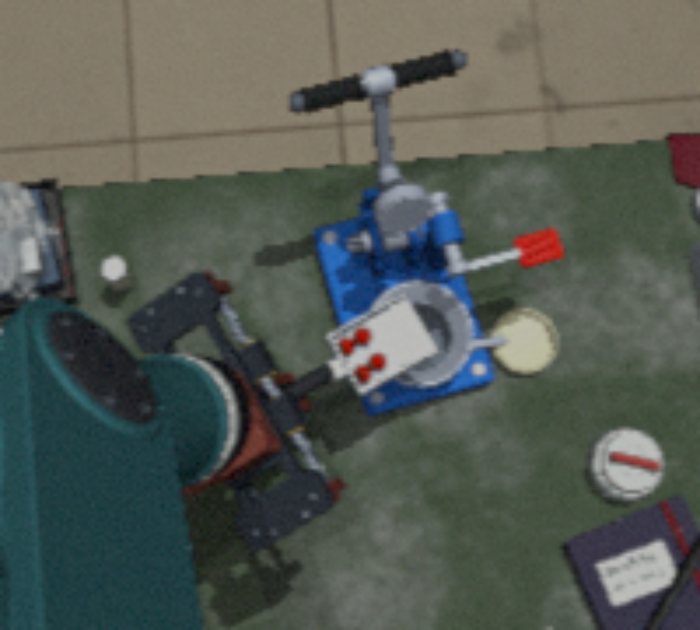

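The lip is over the cup's middle (about 420, 333), with the hips still at the rear. Now the pour.

Run:
```python
from h import *
A=.4;psi=np.radians(115);h=np.array([np.cos(psi),np.sin(psi),0])
for f,z in ((.3,.085),(.6,.075),(.85,.072),(1.05,.072)):
    p,q=scoop(psi,f,A,-1,lip=CUP+h*.002+[0,0,z]); servo_line(p,q,rate=.07)
    print(current_clock(),current_force().round(1) if hasattr(current_force(),'round') else current_force())
sleep(.6)
c=capture("scene");cv2.imwrite("pics/pour.png",cv2.resize(c["image"][150:310,200:380],None,fx=3.5,fy=3.5))
```

```text
9.175 [-0.9 -0.  -0.4]
9.725 [-0.5  0.5 -1.5]
10.2667 [ 0.1  0.3 -0.4]
10.7583 [-0.4 -0.1 -0.2]
```

View pics/pour.png

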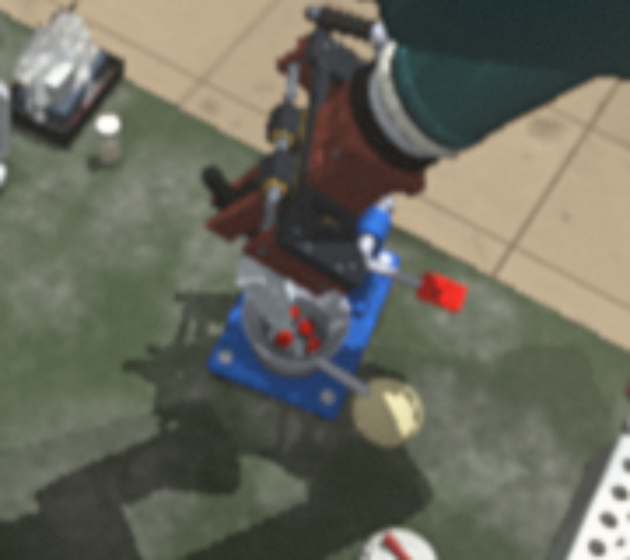

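The hips are in the cup (about 283-315, 315-345). Next I back out, check that there are four, and return the scoop.

Run:
```python
from h import *
A=.4;psi=np.radians(115)
for f,z in ((.6,.09),(0,.12)):
    p,q=scoop(psi,f,A,-1,lip=CUP+[0,0,z]); servo_line(p,q,rate=.12)
p1=p+[0,.15,0]
servo_line(p1,scoop(PSI0+.25,0,A,-1,grip=GRIP)[1],rate=.2)
c=capture("top");a=c["image"][190:240,270:330]
cv2.imwrite("pics/cup.png",cv2.resize(a,None,fx=8,fy=8))
im=c["image"].astype(int);m=(im[...,2]>110)&(im[...,1]<80)&(im[...,0]<80);W=cloud(c)
m&=(abs(W[...,0]-CUP[0])<.05)&(abs(W[...,1]-CUP[1])<.05);n,l,s,ce=cv2.connectedComponentsWithStats(m.astype(np.uint8))
print(s[1:,4],[W[l==i].mean(0).round(3) for i in range(1,n)])
p,q=scoop(PSI0,0,A,-1,grip=GRIP+[0,0,.09]);servo_line(p,q,rate=.2)
print(servo_line(p-[0,0,.075],rate=.12), servo_line(p-[0,0,.093],rate=.04,contact_N=3),current_position()-(p-[0,0,.09]))
print(current_force(),current_clock())
```

```text
[15 12 14 14] [array([ 0.52 , -0.084,  0.033]), array([ 0.515, -0.1  ,  0.033]), array([ 0.506, -0.115,  0.032]), array([ 0.498, -0.092,  0.034])]
False True [ 0.00023837  0.00030559 -0.00117398]
[-0.16241322  0.86242388  2.85795862] 16.3333
```

View pics/cup.png

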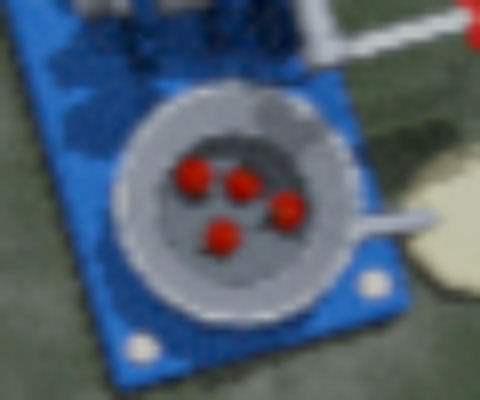

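Four hips lie spread on the cup floor inside the bore. I release the scoop, check it, and approach the tab.

```bash
cat >> h.py <<'E'
PY,PZ,TX=-.0337,.115,.026
def push(th,t=.5,over=.001,r=.065):
    s=np.array([0,np.sin(t),-np.cos(t)]);T=Ro.from_euler("Z",YAW)*tool(s,[TS,0,0])
    n=np.array([0,-np.sin(th),np.cos(th)]);w=np.array([0,np.cos(t),np.sin(t)])
    c=.010*abs(n@w)-over
    v=np.array([TX,PY-r*np.cos(th),PZ-r*np.sin(th)])+c*n
    return P(*v),T.as_quat()
TS=1
E
python3 - <<'E'
import h
from h import *
np.set_printoptions(precision=3,suppress=True)
move_gripper(.05)
z=Ro.from_quat(current_orientation()).apply([0,0,1]);p=np.array(current_position())
servo_line(p-.10*z,rate=.15)
servo_line(p-.10*z+[0,0,.1],rate=.25)
move_gripper(0)
c=capture("top")
for q in ["scoop_bowl","scoop_grip"]:
  for cf,xy,pp in find("top",c,q): print(q,cf,np.median(pp,0),np.percentile(pp,2,axis=0),np.percentile(pp,98,axis=0))
W=cloud(c);im=c["image"].astype(int);r,g,b=im[...,2],im[...,1],im[...,0]
m=(r<60)&(g<60)&(b<60)&(abs(W[...,0]-.47)<.04)&(abs(W[...,1]-.325)<.05)&(W[...,2]>.03)&(W[...,2]<.07);print("handle",W[m].mean(0),m.sum(),W[m].min(0),W[m].max(0))
m=(r>130)&(g<80)&(b<80)&(abs(W[...,0]-.55)<.05)&(abs(W[...,1]+.188)<.05)&(W[...,2]>.06);print("tab",W[m].mean(0))
for s in (1,-1):
  h.TS=s
  for th in (-.9,.05,.6,1.2): print(s,th,push(th)[0],inverse_kinematics(*push(th)))
print(current_clock(),current_joint_pos())
E
```

```text
scoop_bowl 0.96 [0.471 0.255 0.036] [0.442 0.207 0.027] [0.491 0.361 0.057]
scoop_grip 0.73 [0.471 0.255 0.035] [0.442 0.209 0.027] [0.491 0.36  0.057]
handle [0.474 0.326 0.055] 152 [0.465 0.284 0.05 ] [0.483 0.369 0.06 ]
tab [ 0.552 -0.187  0.117]
1 -0.9 [ 0.541 -0.159  0.171] [-0.634  0.546  1.454  0.33   1.526 -0.909]
1 0.05 [ 0.547 -0.19   0.115] [-0.665  0.634  1.445  0.32   1.461 -0.96 ]
1 0.6 [ 0.545 -0.179  0.078] [-0.654  0.669  1.487  0.328  1.385 -0.976]
1 1.2 [ 0.54  -0.154  0.056] [-0.629  0.679  1.54   0.343  1.319 -0.977]
-1 -0.9 [ 0.541 -0.159  0.171] [-0.634  0.546  1.454  0.33   1.526  2.233]
-1 0.05 [ 0.547 -0.19   0.115] [-0.665  0.634  1.445  0.32   1.461  2.182]
-1 0.6 [ 0.545 -0.179  0.078] [-0.654  0.669  1.487  0.328  1.385  2.166]
-1 1.2 [ 0.54  -0.154  0.056] [-0.629  0.679  1.54   0.343  1.319  2.164]
19.4583 [ 0.703  0.53   1.304 -0.277  1.598  0.824]
```

Run:
```python
from h import *
np.set_printoptions(precision=3,suppress=True)
p,q=push(.05)
move_ptp(p+[0,-.01,.12],q)
servo_line(p+[0,0,.02],q,rate=.15)
for th in (.1,.35,.6,.85,1.05,1.2):
    p,q=push(th);servo_line(p,q,rate=.06);print(th,np.array(current_position())-p,np.array(current_force()),current_clock())
c=capture("scene");cv2.imwrite("pics/tab.png",cv2.resize(c["image"][150:310,200:380],None,fx=3.5,fy=3.5))
```

```text
0.1 [-0.  0. -0.] [-0.032  0.041  0.503] 22.8917
0.35 [-0.  0. -0.] [ 0.491  0.298 -0.052] 23.35
0.6 [-0.     0.001 -0.   ] [-0.421  0.627  0.764] 23.775
0.85 [-0.     0.001 -0.   ] [-0.746 -0.281  0.195] 24.1583
1.05 [-0.     0.001 -0.   ] [ 0.217 -0.8   -0.526] 24.4917
1.2 [ 0.001 -0.001  0.   ] [ 0.413 -3.856  3.105] 24.7833
```

View pics/tab.png

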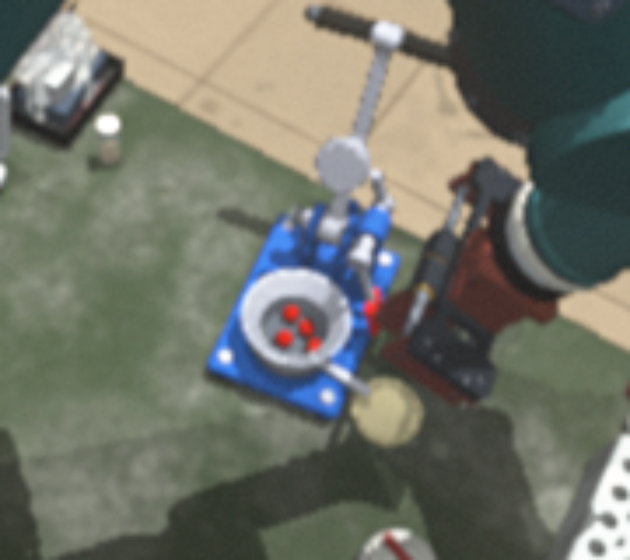

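The tab is down against its stop beside the base (about 372, 310), and the hips are still in the cup. Next I retreat and go to the left sleeve.

```bash
cat >> h.py <<'E'
def lev(th,s=-1,dx=0.,up=0.):
    b=np.radians(25)-th
    T=Ro.from_euler("Z",YAW)*tool([0,0,-1],[s,0,0])
    return P(.08+.17*np.sin(b)+dx,.036,.07+.17*np.cos(b)-.019+up),T.as_quat()
E
python3 - <<'E'
from h import *
np.set_printoptions(precision=3,suppress=True)
z=Ro.from_quat(current_orientation()).apply([0,0,1]);p=np.array(current_position())
servo_line(p-.08*z,rate=.2)
servo_line(p-.08*z+[-.03,0,.20],rate=.3)
c=capture("top")
for nm in ("sleeve_left","sleeve_right"):
  for cf,xy,pp in find("top",c,nm): print(nm,cf,xy,np.median(pp,0),np.percentile(pp,2,axis=0),np.percentile(pp,98,axis=0))
W=cloud(c);im=c["image"].astype(int);r,g,b=im[...,2],im[...,1],im[...,0]
m=(r>110)&(g<80)&(b<80)&(abs(W[...,0]-.54)<.04)&(W[...,1]<-.125)&(W[...,1]>-.23)&(W[...,2]>.03);print("tab",m.sum(),W[m].mean(0),W[m].min(0),W[m].max(0))
print(lev(0)[0])
for s in (1,-1):
  print([inverse_kinematics(*lev(t,s,up=u)) for t,u in ((0,.06),(0,0),(1,0),(2,0))])
print(current_clock(),current_joint_pos(),current_position())
E
```

```text
sleeve_left 0.47 [278. 144.] [ 0.645 -0.035  0.233] [ 0.637 -0.054  0.228] [ 0.655 -0.018  0.237]
sleeve_right 0.58 [301. 139.] [ 0.658 -0.102  0.232] [ 0.649 -0.253 -0.791] [ 1.074 -0.08   0.237]
tab 14 [ 0.541 -0.143  0.072] [ 0.533 -0.148  0.054] [ 0.552 -0.132  0.12 ]
[ 0.644 -0.033  0.205]
[array([-0.159,  0.392,  1.35 , -0.   ,  1.399, -0.354]), array([-0.159,  0.438,  1.427, -0.   ,  1.276, -0.354]), array([-0.274,  0.23 ,  1.779, -0.   ,  1.133, -0.469]), array([-0.361,  0.362,  2.081, -0.   ,  0.698, -0.556])]
[array([-0.159,  0.392,  1.35 , -0.   ,  1.399,  2.788]), array([-0.159,  0.438,  1.427, -0.   ,  1.276,  2.788]), array([-0.274,  0.23 ,  1.779, -0.   ,  1.133,  2.672]), array([-0.361,  0.362,  2.081, -0.   ,  0.698,  2.586])]
26.3583 [-0.695  0.418  1.28   0.318  1.836 -0.867] [ 0.518 -0.192  0.325]
```

The tab sits at about 1.2 rad, and the sleeve matches its prediction. Now I grip and pull.

Run:
```python
from h import *
np.set_printoptions(precision=3,suppress=True)
move_gripper(.06)
p,q=lev(0,1,up=.09); move_ptp(p,q)
p,q=lev(0,1); print(servo_line(p,q,rate=.1,contact_N=8))
move_gripper(0); print("gap",current_finger_gap(),current_grip_force(),current_force(),current_clock())
p0=np.array(current_position())
for th in np.arange(.2,2.0,.2):
    p,q=lev(th,1);servo_line(p,q,rate=.12)
    f=np.array(current_force());print(round(th,2),current_finger_gap(),f)
    if np.linalg.norm(f)>45: break
print(current_clock())
```

```text
False
gap 0.017264297404246332 29.998340606689453 [1.755 0.249 0.293] 30.0333
0.2 0.017306360976001228 [ 1.674  1.928 -1.114]
0.4 0.017250542827756392 [ 0.89   1.321 -2.974]
0.6 0.01719056119491412 [ 2.347  2.734 -5.549]
0.8 0.01706180728151125 [ 4.428  3.736 -8.168]
1.0 0.017477142188563204 [ 4.822  5.463 -7.126]
1.2 0.017302481162976592 [ 4.119  8.014 -3.816]
1.4 0.017382915878292077 [ 2.685  8.156 -0.516]
1.6 0.01754096818748299 [ 1.787  8.354 -0.138]
1.8 0.017073879163023997 [1.736 8.617 2.141]
33.9333
```

Run:
```python
from h import *
np.set_printoptions(precision=3,suppress=True)
for th in (1.9,1.99):
    p,q=lev(th,1);servo_line(p,q,rate=.06);print(th,current_finger_gap(),np.array(current_force()),np.array(current_position())-p)
p,q=lev(2.007,1);servo_line(p-[0,0,.002],q,rate=.03,contact_N=20)
sleep(.6);print(current_finger_gap(),np.array(current_force()),current_grip_force(),current_clock())
for cam in ("scene","top"):
    c=capture(cam)
    for nm in ("lever","sleeve_right","sleeve_left"):
        for cf,xy,pp in find(cam,c,nm): print(cam,nm,cf,xy,np.median(pp,0),np.percentile(pp,95,axis=0))
    if cam=="scene": cv2.imwrite("pics/end.png",cv2.resize(c["image"][150:340,130:390],None,fx=2.9,fy=2.9))
```

```text
1.9 0.017150554814669917 [0.751 8.773 3.808] [0.001 0.001 0.   ]
1.99 0.01750447150519041 [0.403 8.83  5.41 ] [0.001 0.001 0.   ]
0.017218072383917708 [-1.956  2.049 11.805] 30.004097521305084 35.6167
scene lever 0.9 [281. 249.] [ 0.47  -0.108  0.075] [ 0.579 -0.078  0.082]
scene sleeve_right 0.7 [285. 268.] [ 0.417 -0.151  0.078] [ 0.426 -0.132  0.08 ]
scene sleeve_left 0.18 [290. 240.] [ 0.519 -0.118  0.055] [ 0.596 -0.075  0.123]
top lever 0.45 [294. 186.] [ 0.574 -0.083  0.08 ] [ 0.591 -0.071  0.085]
```

View pics/end.png

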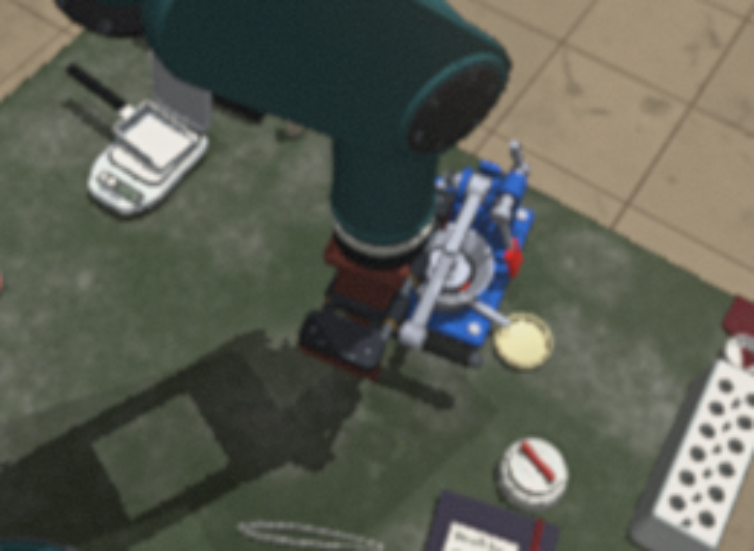

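The lever is level (right sleeve top at z 0.078), the foot is in the cup, the empty scoop sits on the scale, and the dish, timer and vial are undisturbed. I hand it in.

```bash
python3 -c "
from bench import *
print(close_job())"
```

```text
the job is handed in; nothing more can be done
None
```

I handed the job in at about 36 s of the 69 s: the four hips are in the cup under the foot, the empty scoop is back on the scale's pan, the catch is flipped to about 1.2 rad, and the gripper is still holding the lever level; the judge's result was not shown.

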